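# Tare the empty basket on the counter scale

## Robot

A 6-joint arm with a two-finger parallel gripper is mounted at the origin on the work surface. World frame = base frame: x ahead of the robot, y to its left, z up, the work surface at z = 0. Lengths are in m, angles in rad, forces in N, time in s.
With the tool pointing down it reaches from about 0.325 to 0.875 m from the base axis. Payload 4.4 kg.
Tool frame: the origin (TCP) lies on the centre line of the jaws, within the pads' length; the fingertips stand tip_extent ahead of it and the grasp point (between the pads) is the TCP (tip_extent is the distance from the TCP to the fingertips, in m); z points along the fingers, y is the line along which they close (so a half turn about z gives the same grasp; the last joint's range is limited). The gripper opens to 85 mm and grips with 20 to 120 N. Pads are 22 mm wide; open, the fingers measure 114 mm over their backs; the gripper's body (76 mm by 85 mm) begins 54 mm behind the grasp point. The pads swing forward as they close: fully open they stand 13 mm farther back than shut.
Start: joints at [0.995, 0.207, 1.542, -0, 1.393, -0.15], TCP at [0.238, 0.524, 0.25] pointing down, gripper open.
Joint ranges: [-2.73, 2.73], [-0.86, 2.22], [0.23, 2.46], [-1.11, 4.25], [0.08, 2.63], [-2.82, 2.82]. Speed limits (rad/s): [2.79, 2.79, 3.14, 3.14, 3.14, 3.14].

## Interface

Orientations are given as a unit quaternion [x, y, z, w].
In Python, from station import observe, camera, close_job, tip_extent gives the robot as it stands.
- The arm moves only by the tool apply_moves, never from a script. Its argument "series" is a list of rows, each a list of 4 numbers: the shift along the world's x, y, z in m, then the turn about the world's z in rad. A call has 1 to 20 rows; each row is the pose to reach, as a shift and turn from the pose commanded when the call began; what a row does not reach only later rows make up. A row lasts 1/10 s, in which the tool goes at most 50 mm and 8.59 degrees, less where a joint would pass 70% of its speed; a pose out of reach is approached as far as the arm can. A call with a gripper value outside its range is refused whole. "grip" is the finger opening in m, from 0 to 0.0854, set as the call begins (left out, the last holds). The fingers move at their own pace and stop on an object; the grip force is fixed at half the most. Time passes only in rows, so rows that repeat a pose let the fingers close. It gives the time, the measured TCP pose, the force, the opening and the grip force at its end, in the units of the state.
- observe(): the state, without advancing time (a new reading comes with each control period).
- camera(name): name is "scene" or "top" or "wrist"; returns a dict with "pixels" (420x560x3 uint8, red, green, blue), "K" (3x3 intrinsics, pixels), "k1" (the pictures are not rectified: a ray, as slopes to the right and down, at radius r is drawn at 1 + k1 r^2 times it, then the intrinsics apply), "world_to_cam" (4x4, takes a point from world to camera coordinates); the wrist camera has in their place "hand_eye" (4x4, takes a point from camera to tool coordinates, whose origin is the TCP and whose axes are the flange's). Camera axes: x right, y down, z forward; pixel columns grow to the right and rows downward; lengths in m; the calibration is good to about 2 mm. A picture is of the moment at which its call begins: read the wrist's pose just before it. There is no depth.
- close_job(): hands the job in; it is judged then, once.
The state is a dict: "time_s": time; "joint_positions": joint angles; "qd": joint speeds; "effort": joint torques, N m; "eef_pos": TCP position; "orientation": TCP orientation; "ft_force": force on the tool from outside, world axes, zero at the start; "moment": the same for the moment, N m; "gripper_width": finger opening in m; "grip_force": force on a finger pad.
Only numpy, scipy, OpenCV 4.12 (cv2) and the standard library are available. Lean on these libraries where they do the work, as an engineer would, in place of code of your own. Each camera call takes 0.05 s, during which the arm holds its last target. There are 200 camera calls.

## Task

Set the empty black basket with the arched handle down on the middle of the scale's steel plate and let go of it (lower it on, do not drop it). Then tare the scale: with the fingertips, press its wide flat key with about 10 N for half a second, never more than 30 N, and do not press the two small square keys beside it. Leave the basket standing on the plate and do not disturb the other things on the counter.

Things in the scene. Friction and masses are not known exactly. Their poses are not given: they have to be found in the camera images.
- scale: Dark grey counter scale fixed to the counter, 320 mm (its x) by 260 mm (its y). Origin: centre of its underside, on the counter. Its -x side, the console with three flat white keys on a dark panel in a row along y, faces roughly towards the robot; its +x side carries the steel plate. Console top 54 mm above the counter.
- plate (a point): Centre of the top face of the scale's square-edged steel weighing plate, 230 mm (scale x) by 250 mm (scale y), 70 mm above the counter, flat and without a rim. Axes as the scale's, z up.
- tare_top (a point): Centre of the top face of the tare key: the wide one of the three keys, flat, white, 42 mm (scale x) by 85 mm (scale y), top 58.5 mm above the counter, horizontal; at x -125, y +55 mm in the scale's frame, so 165 mm in front of the plate's centre. Pressed straight down it gives only about 1.5 mm, reaching its stop at about 5 N; beyond that it is rigid. It registers when the fingertips press it with more than 5 N for 0.2 s; more than 30 N damages it.
- key_mid: Small square key, 42 by 42 mm, same height and kind as the tare key, next to it with a 21 mm gap, at x -125, y -30 mm in the scale's frame. Not to be pressed. Origin: centre of its underside.
- key_end: Small square key, 42 by 42 mm, at the far end of the row, at x -125, y -90 mm in the scale's frame. Not to be pressed. Origin: centre of its underside.
- basket: Empty open black plastic basket, 100 mm (its x) by 150 mm (its y), walls 45 mm high, 5 mm thick, 0.15 to 0.31 kg, loose. A rigid arch handle stands over it along its y axis, 126 mm high in all. Origin: centre of its underside; z up.
- basket_grip (a point): Middle of the basket handle's level top bar, 120 mm above the basket's underside. The bar runs along the basket's y axis, 150 mm long, 14 mm wide (basket x) and 12 mm high; free air of over 60 mm below it down to the rim of the basket.
- squash_front: Bystander: small dark green squash, 76 mm across, 61 mm high, loose, about 170 mm from the basket's centre on the robot's side. Origin: centre of its underside.
- squash_back: Bystander: small ochre squash, 76 mm across, 61 mm high, loose, about 170 mm from the basket's centre on the side away from the robot. Origin: centre of its underside.
- tape: Bystander: blue tape dispenser, 170 by 70 mm, 108 mm high, left of the robot. Origin: centre of its underside.
- label_roll: Bystander: standing white roll of labels, 90 mm across, 60 mm high, right of the robot. Origin: centre of its underside.
- tare_key: The tare key itself, the wide one. Origin: centre of its underside, 4 mm below its top face.
Things that resemble listed ones, but are neither listed nor needed, are in the scene too. What is shaped like the basket but orange or purple is not meant.

How it is judged:
On the way, in this order (a step that is already met when the one before it is completed fails the run):
1. the basket stands on the scale's plate, let go and at rest (horizontal distance between basket and plate below 0.04 m and z of basket in the frame of plate between -0.006 and 0.006 m and angle between basket's own z axis and vertical below 0.1 rad and linear speed of basket below 0.02 m/s and contact force between the fingers and basket below 0.05 N), for 0.2 s.
2. with the basket standing there, the fingertips press the tare key with more than 5 N for 0.2 s (all of step 1 and contact force between the fingers and tare_key above 5 N), for 0.2 s.
At the end, for the whole second after the job is handed in: The basket stands upright (tilt under 0.1 rad) and at rest on the steel plate, its centre within 40 mm of the plate's centre, let go, and nothing presses the tare key any more (all of step 1 and contact force between anything else and tare_key below 0.1 N); the robot touches nothing.
It fails at once if the tare key is pressed with more than 30 N (contact force between anything else and tare_key above 30 N).
It fails at once if one of the two small keys is pressed (over 3 N) (contact force between anything else and key_mid above 3 N or contact force between anything else and key_end above 3 N).
It fails at once if the basket is dropped onto the scale: let go more than 30 mm above the plate (horizontal distance between basket and plate below 0.15 m and z of basket in the frame of plate above 0.03 m and contact force between anything else and basket below 0.02 N).
It fails at once if a bystander is moved by more than 40 mm (distance of any of squash_front, squash_back, tape, label_roll from where it was at the start of the episode above 0.04 m).
It also fails if it takes over 48 s, if anything falls off the work surface, if the arm or the gripper's body presses on something with over 40 N, if the wrist force passes 120 N, or if a joint passes its speed limit or range.

## Working session

There is one attempt and no reset: what is moved stays moved. The work goes in short steps, Python scripts to look and compute and a tool call to move; the robot and the scene stay as the last step left them, time stands still between calls to the robot, and variables do not carry over. Pictures are saved under pics/ and viewed, at most 10 in all, crops included, and the job is handed in when it is done.

Besides the shell and the picture viewer there is one more tool, called after "Emit:" as name(argument=value, ...) on one line, values as JSON. apply_moves: Moves the arm, as the interface text tells. Its arguments: {"type":"object","properties":{"series":{"type":"array"},"grip":{"type":"number"}},"required":["series"]}

```bash
mkdir -p pics; cat > h.py <<'E'
import numpy as np, cv2
from station import observe, camera, close_job, tip_extent
def snap(n,f):
    c=camera(n); cv2.imwrite('pics/'+f,c['pixels'][:,:,::-1]); return c
def ray(c,u,v):
    K=np.array(c['K']); d=np.array([c['k1'],0,0,0],float)
    x,y=cv2.undistortPoints(np.array([[[u,v]]],float),K,d)[0,0]
    T=np.linalg.inv(np.array(c['world_to_cam'])); return T[:3,3],T[:3,:3]@[x,y,1]
def onz(c,u,v,z):
    o,d=ray(c,u,v); return o+d*(z-o[2])/d[2]
def proj(c,p):
    P=np.atleast_2d(p); T=np.array(c['world_to_cam']); r,_=cv2.Rodrigues(T[:3,:3])
    return cv2.projectPoints(P.astype(float),r,T[:3,3],np.array(c['K']),np.array([c['k1'],0,0,0],float))[0][:,0]
E
python3 - <<'E'
from h import *
for n in ('top','scene'):
    c=snap(n,n+'1.png'); print(n,c['K'],c['k1'],np.round(c['world_to_cam'],3))
print(observe(), tip_extent if not callable(tip_extent) else tip_extent())
E
```

```text
top [[445.50954785   0.         278.17709307]
 [  0.         445.50954785 210.17377519]
 [  0.           0.           1.        ]] -0.08471439563979462 [[-0.028 -1.    -0.014  0.136]
 [-0.994  0.029 -0.109  0.569]
 [ 0.109  0.011 -0.994  1.57 ]
 [ 0.     0.     0.     1.   ]]
scene [[453.45716005   0.         281.81710365]
 [  0.         453.45716005 203.43437851]
 [  0.           0.           1.        ]] -0.1375765763375862 [[-0.42   0.908 -0.005  0.132]
 [ 0.485  0.219 -0.847 -0.212]
 [-0.767 -0.358 -0.532  2.173]
 [ 0.     0.     0.     1.   ]]
{'time_s': 0.1, 'joint_positions': array([ 9.94501424e-01,  2.07356583e-01,  1.54280132e+00,  1.22836030e-05,
        1.39347705e+00, -1.50491618e-01]), 'qd': array([-1.58402045e-03, -1.53621226e-03, -4.26727806e-03, -5.37258711e-04,
        1.15221178e-03, -8.55440986e-05]), 'effort': array([-6.42799587e-04, -3.84093583e+01, -2.92549878e+01, -2.15395485e-04,
        4.86493213e-03, -2.87060368e-05]), 'eef_pos': array([0.23716027, 0.52312075, 0.24923407]), 'orientation': array([ 2.11297869e-01,  9.77421182e-01, -9.52315179e-04, -3.68614854e-04]), 'ft_force': array([ 0.84737437,  0.61018018, -0.45623134]), 'moment': array([ 0.06942863, -0.00020653,  0.01976484]), 'grip_force': 0.0, 'gripper_width': 0.08537855202832575} 0.019
```

View pics/top1.png

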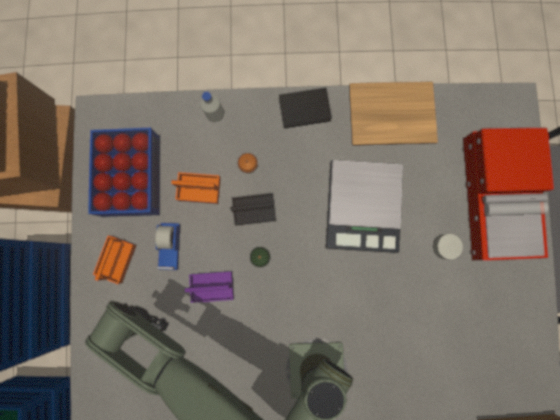

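View pics/scene1.png

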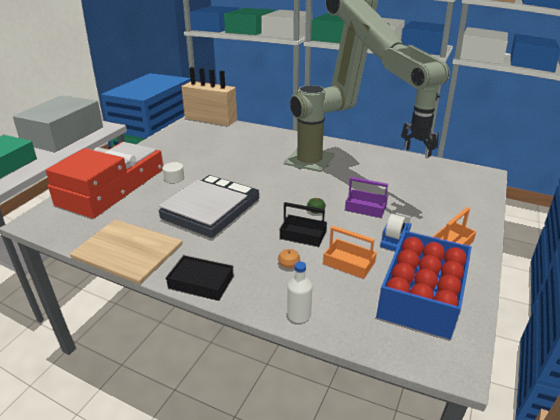

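The top view shows the black basket at about (253,208), the scale plate at (366,193) and the wide key at (348,240). The squashes are at (260,257) and (247,162). I'll enlarge both areas.

```bash
python3 - <<'E'
import cv2,numpy as np
t=cv2.imread('pics/top1.png'); s=cv2.imread('pics/scene1.png')
f=lambda im,x,y,w,h,k:cv2.resize(im[y:y+h,x:x+w],None,fx=k,fy=k,interpolation=cv2.INTER_CUBIC)
cv2.imwrite('pics/c1.png',f(t,320,150,100,110,5.4))   # origin 320,150
a=f(t,220,180,65,60,6); a=cv2.convertScaleAbs(a,alpha=1.8,beta=20)
b=f(s,270,190,65,60,6); b=cv2.convertScaleAbs(b,alpha=1.8,beta=20)
cv2.imwrite('pics/c2.png',np.hstack([a,b]))
E
```

```text
(no output)
```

View pics/c1.png

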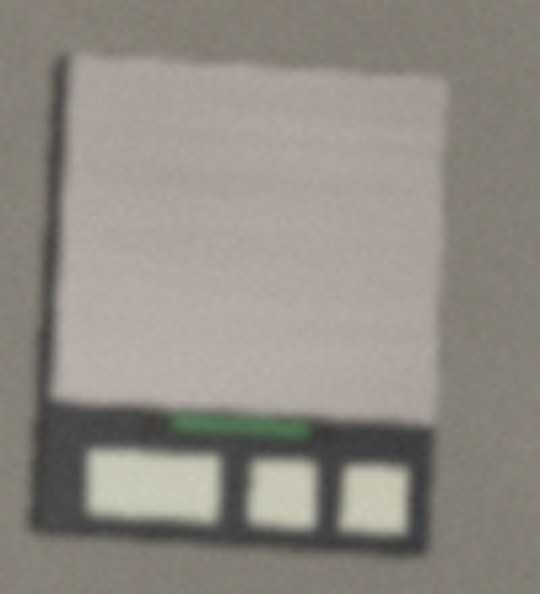

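View pics/c2.png

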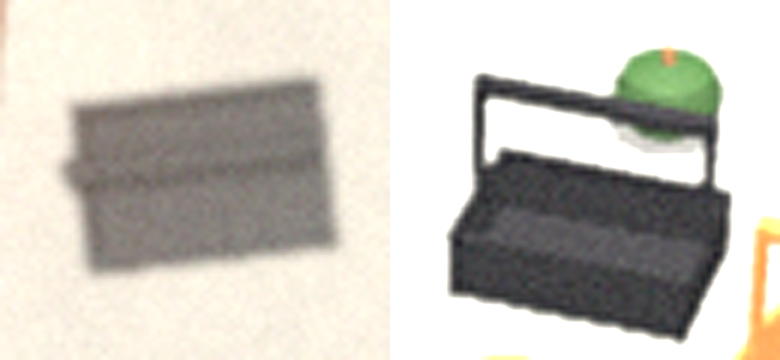

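The crops give clear corners for the plate and the tare key, the basket's rim corners, and the ends of the handle bar in both views. I'll fit the poses from these.

```bash
python3 - <<'E'
from h import *
from scipy.optimize import least_squares
t=camera('top'); s=camera('scene')
def fit(obs,x0):
    def res(p):
        R=np.array([[np.cos(p[2]),-np.sin(p[2]),0],[np.sin(p[2]),np.cos(p[2]),0],[0,0,1]])
        return np.concatenate([(proj(c,np.array(m)@R.T+[p[0],p[1],0])-np.array(u)).ravel() for c,m,u in obs])
    r=least_squares(res,x0,loss='soft_l1'); return r.x,np.round(res(r.x).reshape(-1,2),1).tolist()
q=lambda pts,k,o:[(x/k+o[0]-.5+.5/k,y/k+o[1]-.5+.5/k) for x,y in pts]
# scale: +y is left in image, +x up; plate centre x=+40
mp=[(40+a*115,b*125,70) for a,b in((1,1),(1,-1),(-1,-1),(-1,1))]
mk=[(-125+a*21,55+b*42.5,58.5) for a,b in((1,1),(1,-1),(-1,-1),(-1,1))]
S,r=fit([(t,np.array(mp+mk)/1000,q([(70,55),(447,78),(435,423),(52,402),(87,450),(221,456),(218,523),(85,516)],5.4,(320,150)))],[.55,-.1,0])
print('scale',S,r)
mb=[(a*50,b*75,45) for a,b in((1,1),(1,-1),(-1,-1),(-1,1))]
ms=[(0,-75,126),(0,75,126),(50,-75,0),(50,75,0)]
B,r=fit([(t,np.array(mb)/1000,q([(72,105),(317,78),(338,243),(92,270)],6,(220,180))),
 (s,np.array(ms)/1000,q([(90,78),(325,117),(62,292),(295,338)],6,(270,190)))],[.6,.2,0])
print('basket',B,r)
def pt(P,x,y): c,s_=np.cos(P[2]),np.sin(P[2]); return P[0]+c*x-s_*y,P[1]+s_*x+c*y
print('plate',pt(S,.04,0),'tare',pt(S,-.125,.055))
print('tape?',onz(t,167,245,.05),'sqf',onz(t,260,257,.03),'sqb',onz(t,247,162,.03),'purple',onz(t,210,287,.12),'orange',onz(t,197,188,.12))
o=observe();from scipy.spatial.transform import Rotation as Ro
print(Ro.from_quat(o['orientation']).as_matrix().round(3))
E
```

```text
scale [ 0.5778997  -0.18927694 -0.09084054] [[-0.2, -0.2], [-0.1, -0.1], [0.1, 0.4], [-0.1, -0.0], [0.5, 0.0], [-0.2, 0.4], [-0.2, -0.1], [0.3, -0.3]]
basket [0.57903695 0.20705335 0.08934098] [[-0.4, 0.3], [0.3, -0.1], [0.0, -0.0], [-0.8, 0.5], [-1.2, -0.8], [0.5, 0.2], [-1.0, 0.0], [0.1, 0.7]]
plate (np.float64(0.6177347772926806), np.float64(-0.19290556337219558)) tare (np.float64(0.4584044603923214), np.float64(-0.12316425483535254))
tape? [0.45770634 0.51775758 0.05      ] sqf [0.40685658 0.18863955 0.03      ] sqb [0.75299338 0.2279902  0.03      ] purple [0.31046829 0.35414007 0.12      ] orange [0.6477088  0.39469829 0.12      ]
[[-0.911  0.413 -0.001]
 [ 0.413  0.911 -0.001]
 [ 0.    -0.001 -1.   ]]
```

Emit:
apply_moves(series=[[0.03,-0.028,0,-0.1],[0.06,-0.056,0,-0.2],[0.09,-0.084,0,-0.3],[0.12,-0.112,0,-0.4],[0.15,-0.14,0,-0.5],[0.18,-0.168,0,-0.6],[0.21,-0.196,0,-0.7],[0.24,-0.224,0,-0.8],[0.27,-0.252,0,-0.9],[0.3,-0.28,0,-1.0],[0.325,-0.3,0,-1.05],[0.342,-0.316,0,-1.056],[0.342,-0.316,0,-1.056],[0.342,-0.316,0,-1.056],[0.342,-0.316,0,-1.056],[0.342,-0.316,0,-1.056]], grip=0.0854)

```text
time_s: 1.8
eef_pos: [0.5786, 0.2087, 0.2502]
orientation: [0.674, 0.738, -0.0, -0.0]
ft_force: [-0.4, 1.0, -0.0]
gripper_width: 0.0855
grip_force: 0.0
```

```bash
python3 - <<'E'
from h import *
from scipy.spatial.transform import Rotation as Ro
o=observe(); c=camera('wrist'); cv2.imwrite('pics/w1.png',c['pixels'][:,:,::-1])
T=np.eye(4);T[:3,:3]=Ro.from_quat(o['orientation']).as_matrix();T[:3,3]=o['eef_pos']
c['world_to_cam']=np.linalg.inv(T@np.array(c['hand_eye']))
import pickle; pickle.dump(c,open('w1.pkl','wb'))
print(o['eef_pos'],T[:3,1],o['joint_positions'])
B=np.array([.579,.207]);u=np.array([-.0892,.996])
print(proj(c,[[*(B+k*u),.12] for k in(-.075,0,.075)]).round(0))
E
```

```text
[0.57856845 0.20870438 0.25022852] [ 9.95890526e-01  9.05638601e-02 -4.96458173e-04] [2.05444291e-01 2.90857500e-01 1.43757130e+00 2.93936033e-04
 1.41363015e+00 1.14710146e-01]
[[285. 295.]
 [285. 207.]
 [285. 103.]]
```

View pics/w1.png

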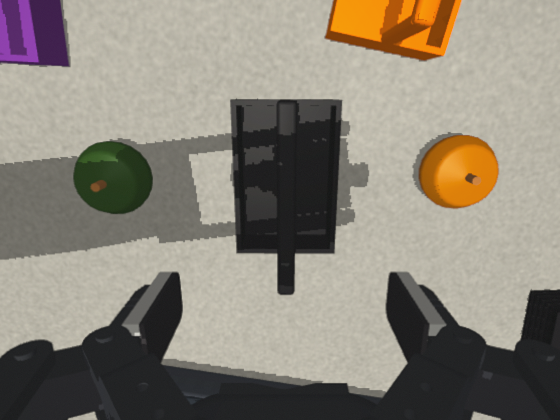

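The wrist view shows the bar at column 286, from row 100 to row 294. That agrees with the prediction and sits between the fingers, so I'll descend and grip.

Emit:
apply_moves(series=[[0,-0.001,-0.025,0],[0,-0.001,-0.05,0],[0,-0.001,-0.075,0],[0,-0.001,-0.1,0],[0,-0.001,-0.12,0],[0,-0.001,-0.132,0],[0,-0.001,-0.132,0],[0,-0.001,-0.132,0],[0,-0.001,-0.132,0]])

```text
time_s: 2.75
eef_pos: [0.5807, 0.2071, 0.12]
orientation: [0.675, 0.738, 0.001, 0.001]
ft_force: [-0.0, -0.2, 0.6]
gripper_width: 0.0854
grip_force: 0.0
```

Emit:
apply_moves(series=[[0,0,0,0],[0,0,0,0],[0,0,0,0],[0,0,0,0],[0,0,0,0],[0,0,0,0],[0,0,0,0],[0,0,0,0],[0,0,0,0],[0,0,0,0]], grip=0.0)

```text
time_s: 3.75
eef_pos: [0.5799, 0.2067, 0.1185]
orientation: [0.675, 0.738, 0.0, 0.0]
ft_force: [2.0, -0.4, 0.6]
gripper_width: 0.0133
grip_force: 59.2
```

Emit:
apply_moves(series=[[0,0,0.015,0],[0,0,0.04,0],[0,0,0.065,0],[0,0,0.09,0],[0,0,0.11,0],[0,0,0.12,0]])

```text
time_s: 4.35
eef_pos: [0.5798, 0.2069, 0.2409]
orientation: [0.675, 0.738, 0.001, 0.001]
ft_force: [-0.1, 0.3, -1.8]
gripper_width: 0.0128
grip_force: 58.8
```

Emit:
apply_moves(series=[[0.001,-0.01,0,0],[0.003,-0.03,0,-0.01],[0.006,-0.06,0,-0.03],[0.009,-0.09,0,-0.04],[0.012,-0.12,0,-0.06],[0.015,-0.15,0,-0.07],[0.018,-0.18,0,-0.08],[0.021,-0.21,0,-0.1],[0.024,-0.24,0,-0.11],[0.027,-0.27,0,-0.13],[0.03,-0.3,0,-0.14],[0.033,-0.33,0,-0.15],[0.036,-0.36,0,-0.17],[0.037,-0.38,0,-0.18],[0.038,-0.393,0,-0.18],[0.038,-0.4,0,-0.18],[0.038,-0.4,0,-0.18],[0.038,-0.4,0,-0.18],[0.038,-0.4,0,-0.18],[0.038,-0.4,0,-0.18]])

```text
time_s: 6.35
eef_pos: [0.6176, -0.1923, 0.2384]
orientation: [0.738, 0.675, 0.0, -0.0]
ft_force: [-0.7, 0.6, -1.5]
gripper_width: 0.0129
grip_force: 58.8
```

```bash
python3 - <<'E'
from h import *
o=observe();print(o['time_s'],o['eef_pos'],o['ft_force'],o['gripper_width'])
a=snap('scene','s2.png')['pixels'];b=snap('top','t2.png')['pixels']
f=lambda im,x,y:cv2.resize(im[y:y+150,x:x+160],None,fx=2.5,fy=2.5)[:,:,::-1]
cv2.imwrite('pics/m2.png',np.hstack([f(a,130,110),f(b,290,130)]))
E
```

```text
6.35 [ 0.61761244 -0.19227114  0.23843368] [-0.73933064  0.56603551 -1.48442222] 0.012877663956014045
```

View pics/m2.png

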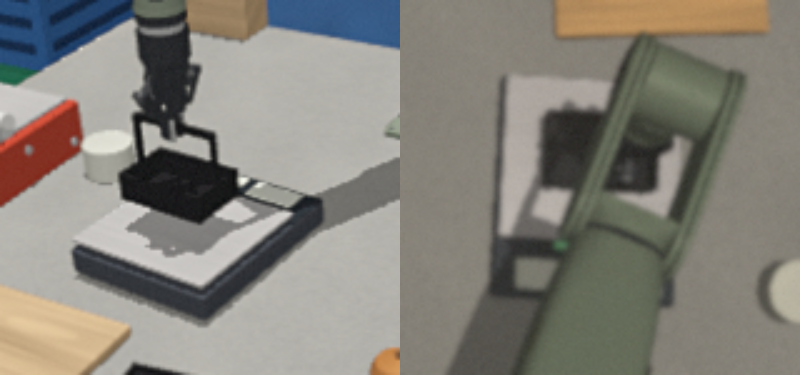

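The basket hangs level over the plate. I'll lower it until it touches.

Emit:
apply_moves(series=[[0,0,-0.01,0],[0,0,-0.02,0],[0,0,-0.03,0],[0,0,-0.038,0],[0,0,-0.043,0],[0,0,-0.046,0],[0,0,-0.047,0],[0,0,-0.047,0],[0,0,-0.047,0]])

```text
time_s: 7.35
eef_pos: [0.6179, -0.1935, 0.1919]
orientation: [0.739, 0.674, 0.0, 0.001]
ft_force: [0.1, -0.2, -2.1]
gripper_width: 0.0131
grip_force: 58.8
```

Emit:
apply_moves(series=[[0,0,-0.001,0],[0,0,-0.001,0],[0,0,-0.002,0],[0,0,-0.002,0],[0,0,-0.002,0]])

```text
time_s: 7.85
eef_pos: [0.6175, -0.1933, 0.1892]
orientation: [0.739, 0.674, -0.0, -0.0]
ft_force: [-0.1, -0.1, -2.5]
gripper_width: 0.0129
grip_force: 58.8
```

Emit:
apply_moves(series=[[0,0,-0.001,0],[0,0,-0.001,0],[0,0,-0.002,0],[0,0,-0.002,0],[0,0,-0.002,0]])

```text
time_s: 8.35
eef_pos: [0.6182, -0.1935, 0.1883]
orientation: [0.739, 0.674, 0.0, 0.001]
ft_force: [0.8, 0.2, 2.1]
gripper_width: 0.0132
grip_force: 59.4
```

Contact: the vertical force went from -2.5 N to +2.1 N. I'll open the gripper and retreat upward.

Emit:
apply_moves(series=[[0,0,0,0],[0,0,0,0],[0,0,0,0],[0,0,0,0],[0,0,0,0],[0,0,0,0],[0,0,0,0],[0,0,0,0],[0,0,0,0],[0,0,0,0]], grip=0.0854)

```text
time_s: 9.35
eef_pos: [0.6175, -0.1933, 0.1873]
orientation: [0.739, 0.674, 0.0, 0.0]
ft_force: [0.4, 0.7, -0.7]
gripper_width: 0.085
grip_force: 0.0
```

Emit:
apply_moves(series=[[0,0,0.01,0],[0,0,0.03,0],[0,0,0.05,0],[0,0,0.07,0],[0,0,0.085,0],[0,0,0.09,0]])

```text
time_s: 9.95
eef_pos: [0.6186, -0.1938, 0.2805]
orientation: [0.739, 0.674, 0.001, 0.002]
ft_force: [0.9, -0.7, 0.6]
gripper_width: 0.0853
grip_force: 0.0
```

```bash
python3 - <<'E'
from h import *
o=observe();print(o['time_s'],o['eef_pos'],o['ft_force'],o['gripper_width'],o['joint_positions'])
a=snap('scene','s3.png')['pixels'];b=camera('wrist')['pixels']
f=lambda im,x,y:cv2.resize(im[y:y+150,x:x+160],None,fx=2.5,fy=2.5)[:,:,::-1]
cv2.imwrite('pics/m3.png',np.hstack([f(a,130,110),cv2.resize(b,(400,375))[:,:,::-1]]))
E
```

```text
9.95 [ 0.61859353 -0.19382353  0.28048481] [ 0.9166096  -0.66823944  0.60599012] 0.08529560588222045 [-4.36999008e-01  3.37779365e-01  1.31461477e+00 -2.19234511e-05
  1.48434798e+00 -3.46034287e-01]
```

View pics/m3.png

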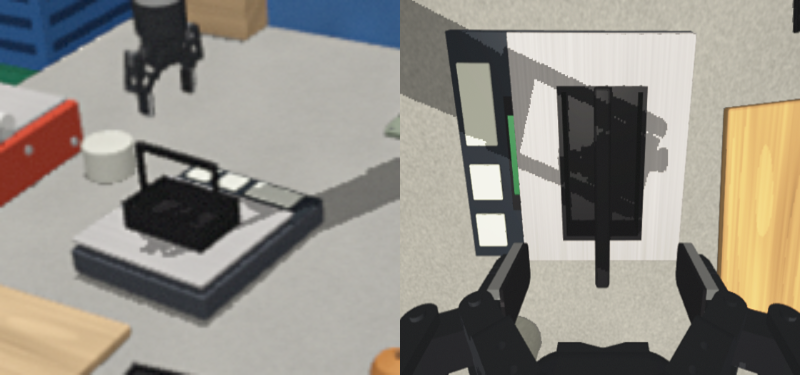

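The basket stands centred on the plate and is released. Next I'll close the fingers and go above the tare key.

Emit:
apply_moves(series=[[-0.015,0.007,0,0],[-0.04,0.018,0,0],[-0.065,0.029,0,0],[-0.09,0.04,0,0],[-0.115,0.051,0,0],[-0.14,0.062,0,0],[-0.153,0.068,0,0],[-0.16,0.0705,0,0],[-0.16,0.0705,0,0],[-0.16,0.0705,0,0],[-0.16,0.0705,0,0],[-0.16,0.0705,0,0]], grip=0.0)

```text
time_s: 11.25
eef_pos: [0.458, -0.1231, 0.2771]
orientation: [0.739, 0.674, -0.0, -0.0]
ft_force: [0.6, -0.5, 0.0]
gripper_width: -0.0002
grip_force: 0.0
```

Emit:
apply_moves(series=[[0,0,-0.02,0],[0,0,-0.045,0],[0,0,-0.07,0],[0,0,-0.095,0],[0,0,-0.12,0],[0,0,-0.145,0],[0,0,-0.16,0],[0,0,-0.17,0],[0,0,-0.175,0],[0,0,-0.175,0],[0,0,-0.175,0],[0,0,-0.175,0]])

```text
time_s: 12.45
eef_pos: [0.4583, -0.1232, 0.1033]
orientation: [0.739, 0.674, 0.0, 0.001]
ft_force: [0.1, -0.5, -0.7]
gripper_width: 0.0001
grip_force: 0.0
```

```bash
python3 - <<'E'
from h import *
o=observe();print(o['time_s'],o['eef_pos'],o['ft_force'],o['gripper_width'])
a=snap('scene','s4.png')['pixels'];b=camera('wrist')['pixels']
f=lambda im,x,y:cv2.resize(im[y:y+150,x:x+160],None,fx=2.5,fy=2.5)[:,:,::-1]
cv2.imwrite('pics/m4.png',np.hstack([f(a,130,110),cv2.resize(b,(400,375))[:,:,::-1]]))
E
```

```text
12.45 [ 0.45834707 -0.12323276  0.10328567] [ 0.09998697 -0.4906872  -0.73545775] 0.00011021192293369897
```

View pics/m4.png

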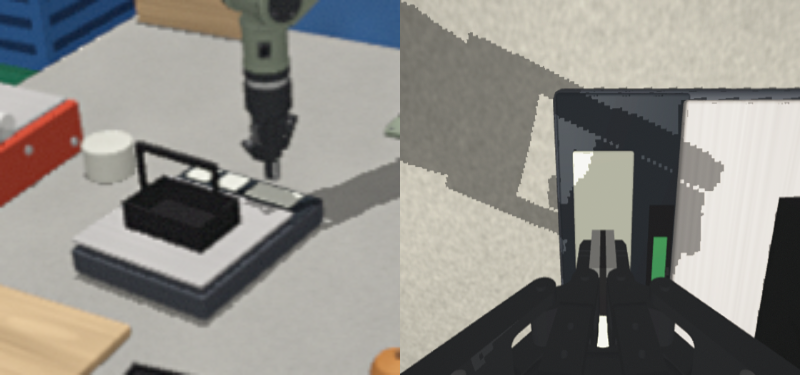

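The closed tips are centred over the wide key. I'll approach and then creep down.

Emit:
apply_moves(series=[[0,0,-0.008,0],[0,0,-0.015,0],[0,0,-0.02,0],[0,0,-0.022,0],[0,0,-0.022,0],[0,0,-0.022,0]])

```text
time_s: 13.15
eef_pos: [0.4576, -0.1229, 0.0802]
orientation: [0.739, 0.674, -0.0, -0.0]
ft_force: [0.3, 0.1, -0.6]
gripper_width: -0.0001
grip_force: 0.0
```

Emit:
apply_moves(series=[[0,0,-0.001,0],[0,0,-0.002,0],[0,0,-0.002,0],[0,0,-0.002,0]])

```text
time_s: 13.55
eef_pos: [0.4576, -0.1229, 0.0784]
orientation: [0.739, 0.674, 0.0, 0.0]
ft_force: [0.3, -0.9, -0.0]
gripper_width: 0.0005
grip_force: 0.0
```

Emit:
apply_moves(series=[[0,0,-0.0005,0],[0,0,-0.001,0],[0,0,-0.001,0],[0,0,-0.001,0]])

```text
time_s: 13.95
eef_pos: [0.4576, -0.1229, 0.0774]
orientation: [0.739, 0.674, 0.0, 0.0]
ft_force: [-0.0, -0.6, 0.8]
gripper_width: 0.0
grip_force: 0.5
```

Emit:
apply_moves(series=[[0,0,-0.0005,0],[0,0,-0.001,0],[0,0,-0.001,0],[0,0,-0.001,0]])

```text
time_s: 14.35
eef_pos: [0.4576, -0.1229, 0.0765]
orientation: [0.739, 0.674, 0.0, 0.0]
ft_force: [-0.9, 0.2, 4.0]
gripper_width: -0.0001
grip_force: 1.8
```

Emit:
apply_moves(series=[[0,0,-0.0003,0],[0,0,-0.0005,0],[0,0,-0.0005,0]])

```text
time_s: 14.65
eef_pos: [0.4576, -0.1229, 0.076]
orientation: [0.739, 0.674, 0.0, 0.0]
ft_force: [-0.8, 0.5, 5.6]
gripper_width: -0.0001
grip_force: 2.7
```

Emit:
apply_moves(series=[[0,0,-0.0003,0],[0,0,-0.0005,0],[0,0,-0.0005,0]])

```text
time_s: 14.95
eef_pos: [0.4576, -0.1229, 0.0759]
orientation: [0.739, 0.674, -0.0, 0.0]
ft_force: [-3.0, 0.8, 9.5]
gripper_width: -0.0004
grip_force: 4.2
```

About 9.5 N now. I'll hold for half a second, then lift off.

Emit:
apply_moves(series=[[0,0,-0.0001,0],[0,0,-0.0001,0],[0,0,-0.0001,0],[0,0,-0.0001,0],[0,0,-0.0001,0]])

```text
time_s: 15.45
eef_pos: [0.4576, -0.1229, 0.0759]
orientation: [0.738, 0.674, -0.0, 0.0]
ft_force: [-2.8, 1.1, 9.1]
gripper_width: -0.0005
grip_force: 4.5
```

Emit:
apply_moves(series=[[0,0,0.005,0],[0,0,0.02,0],[0,0,0.045,0],[0,0,0.07,0],[0,0,0.1,0],[0,0,0.13,0],[0,0,0.15,0],[0,0,0.15,0],[0,0,0.15,0],[0,0,0.15,0]])

```text
time_s: 16.45
eef_pos: [0.4564, -0.1223, 0.2232]
orientation: [0.739, 0.674, -0.001, -0.002]
ft_force: [-0.4, 0.1, -0.7]
gripper_width: -0.0
grip_force: 0.0
```

```bash
python3 - <<'E'
from h import *
o=observe();print(o['time_s'],o['eef_pos'],o['ft_force'])
cv2.imwrite('pics/m5.png',camera('scene')['pixels'][:,:,::-1])
E
```

```text
16.45 [ 0.45637996 -0.12232666  0.22324903] [-0.43964845  0.10784913 -0.72632414]
```

View pics/m5.png

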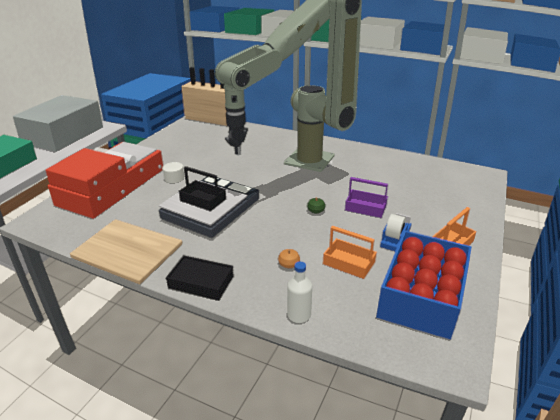

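The basket stands on the plate at about (203,190), the arm is clear of it, and the bystanders have not moved.

```bash
python3 -c "
from station import close_job; print(close_job())"
```

```text
the job is handed in; nothing more can be done
None
```

The basket stands released on the middle of the scale plate, I pressed the tare key at about 9–9.5 N for over half a second, and the job is handed in (no verdict was returned).

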